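# Close the ink jar: find the thread backward, then screw the lid home

## Task

The round grey lid lies loose on the neck of the white ink jar in the clamp, not yet caught by the thread. Without lifting it off, turn it gently backward (counterclockwise from above) until you feel it drop into the thread start, then screw it forward (clockwise) all the way home against its stop, never forcing it. Let go and leave the lid level and the other things where they are.

Things in the scene. Friction and masses are not known exactly. Their poses are not given: they have to be found in the camera images.
- lid: Round deep grey plastic lid with a ribbed side, 62 mm in diameter, 30 mm high, 60 g, loose. Origin: centre of its lower edge; z up. Inside are three lugs. At the start it lies level and loose on the thread's crowns, origin 74 mm above the holder's. Turned forward now it meets a hard stop.
- lid_grip (a point): Point on the lid's axis 25 mm above its lower edge, mid-height of its solid upper 10 mm: grip there from above, across the 62 mm, in any direction; the side is round. The lid has 1.4 mm sideways play. Turning it with a light push takes under 0.2 N m; at a stop the torque rises by about 6 N m a radian, and over 0.6 N m, or a push over 20 N, would force it.
- neck (a point): Centre of the jar's rim, 80 mm above the holder's origin, fixed to the holder. Turned backward (counterclockwise from above) 0.1 to 1.4 rad (how far cannot be seen) the lugs reach the thread starts; there, under a light push of a few newtons, the lid drops about 7.5 mm (origin 66.5 mm above the holder's). A hard stop lies 0.35 rad further back.
- thread_home (a point): Where the lid's origin is when home, on the axis, 60.5 mm above the holder's origin. From the drop the lid screws forward (clockwise) 1.3 to 1.8 rad to a hard stop, and must sink with the thread: 6 mm in all, about 4.3 mm a radian once under the thread; vertical play in the thread is 1.6 mm.
- holder: Jar holder fixed to the bench: aluminium plate 92 x 92 x 10 mm, dark round collar, clamp screw on its -x side; the white jar, 65 mm in diameter, is clamped upright in rubber pads that give a little in twist. Origin: centre of the plate's underside, on the axis of jar and lid; z up. How the jar, and so its thread, is turned in the clamp varies and cannot be read from this pose.
- white_jar: Bystander: white ink pot, 54 mm in diameter, 55 mm high, behind the holder. Origin: centre of its underside.
- hardener_pot: Bystander: small pot with a blue lid, 38 mm in diameter, 66 mm high, behind the holder. Origin: centre of its underside.
- masking_tape: Bystander: flat tan roll of tape, 70 mm in diameter, 25 mm high, between robot and holder. Origin: centre of its underside.
- driver: Bystander: screwdriver with a red handle, 185 mm long, lying to the right of and behind the holder.
There are look-alikes about, which are no part of the job. What is shaped like the lid but pink is not meant.

How it is judged:
By the outcome, as a careful person would: the job done as asked, in the order asked, and still so for the second after the job is handed in, with the robot touching nothing.
It also fails if it takes over 51 s, if anything falls off the work surface, if the arm or the gripper's body presses on something with over 40 N, if the wrist force passes 120 N, or if a joint passes its speed limit or range.

## Robot

A 7-joint arm with a two-finger parallel gripper is mounted at the origin on a cart in front of the work surface, level with it; the furniture and walls round the work are solid. World frame = base frame: x ahead of the robot, y to its left, z up, the work surface at z = 0. Lengths are in mm, angles in rad, forces in N, time in s.
With the tool pointing down it reaches from about 425 to 925 mm from the base axis. Payload 6.8 kg.
Tool frame: the origin (TCP) lies on the centre line of the jaws, within the pads' length; the fingertips stand 8 mm ahead of it and the grasp point (between the pads) lies 11 mm behind it (tip_extent is the distance from the TCP to the fingertips, in mm); z points along the fingers, x is the direction in which the jaws open and shut, and the axes are right-handed (so a half turn about z gives the same grasp; the last joint's range is limited). The gripper opens to 85 mm and grips with 20 to 120 N. Pads are 22 mm wide; open, the fingers measure 114 mm over their backs; the gripper's body (76 mm by 85 mm) begins 54 mm behind the grasp point. The pads swing forward as they close: fully open they stand 13 mm farther back than shut.
Start: joints at [-1.416, 0.477, 0.022, 1.555, -0.011, 1.109, -0.083], TCP at [175.351, 651.843, 239.308] pointing down, gripper open.
Joint ranges: [-2.96, 2.96], [-0.34, 2.1], [-1.41, 1.46], [0.24, 2.44], [-1.37, 4.51], [0.17, 1.92], [-2.96, 2.96]. Speed limits (rad/s): [2.39, 2.39, 3.14, 3.14, 3.14, 3.14, 3.14].

## Interface

Orientations are given as a rotation vector (axis times angle).
In Python, from cell import * gives the robot as it stands.
- The arm moves only by the shell command python3 -m creep 'ROWS' [FORCE]. ROWS is a JSON object of lists of equal length, an entry for each row: "rot": the turn, a rotation vector about the tool's x, y, z in degrees, a list of three; "slide": the shift along the tool's x, y, z in m, a list of three; "jaw": the opening in per cent of the stroke, from 0 (shut) to 100 (fully open). In form: {"rot": [[wx, wy, wz], ...], "slide": [[tx, ty, tz], ...], "jaw": [jaw, ...]}. A call has 1 to 10 rows; each row shifts and turns the commanded pose from where the row before left it, along the tool's axes as they then stand; what a row does not reach is not made up. A row lasts 1/12 s, in which the tool goes at most 41.7 mm and 7.16 degrees, less where a joint would pass 70% of its speed; a pose out of reach is approached as far as the arm can. A call with a gripper value outside its range is refused whole. The fingers move at their own pace and stop on an object; FORCE is the grip in N (left out, the last holds). Time passes only in rows, so rows that do not move let the fingers close. It gives the time, the measured TCP pose, the force and the opening at its end, in the units of the state.
- read_state(): the state, without advancing time (a new reading comes with each control period).
- camera(name): name is "side" or "top" or "wrist"; returns the picture (384x512x3 uint8, red, green, blue); there is no depth.
- calibration(name): a dict with "vertical_fov" (degrees; the focal length in pixels is half the picture's height over the tangent of half this angle, whatever the lens; pixels are square), "cx", "cy" (the principal point, pixels), "R" (3x3) and "t" (3): a world point X has camera coordinates R X + t. Camera axes: x right, y down, z forward; pixel columns grow to the right and rows downward; lengths in mm; the calibration is good to about 2 mm. A picture is of the moment at which its call begins: read the wrist's pose just before it. calibration takes no time and is no camera call; for the wrist camera it gives the pose at the moment of the call.
- sign_off(): hands the job in, once; it reports no verdict.
Trained networks look in the newest picture that a camera, given by its name, has taken for a name from the list of things; names that differ only in an ending like _2 or _b are one class to them, and where a whole thing is asked for, a point or a joint stands for the part that bears it (a point fixed in the world has none). Each returns a list of dicts, best first, with "score" (0 to 1); they miss things now and then, are a little off and sometimes report something else, mostly with a low value. They report only what shows in the picture. A call takes as long as a camera call. They do not tell look-alikes from the thing itself.
- search_frame(label, camera): "extent" ([left, top, right, bottom] in pixels, round what is visible of it).
- silhouettes(label, camera): "pixels" (384x512 bool, what is visible of it) and "extent" ([left, top, right, bottom] in pixels, round what is visible of it).
The state is a dict: "time_s": time; "joint_pos": joint angles; "dq": joint speeds; "joint_efforts": joint torques, N m; "position": TCP position; "eef_rot": TCP orientation; "contact_force": force on the tool from outside, world axes, zero at the start; "moment": the same for the moment, N m; "grip_width": opening from 0.0 (shut) to 1.0 (fully open).
Only numpy, scipy, OpenCV 4.12 (cv2) and the standard library are available. Lean on these libraries where they do the work, as an engineer would, in place of code of your own. Each camera call takes 0.05 s, during which the arm holds its last target. There are 200 camera calls.

## Working session

There is one attempt and no reset: what is moved stays moved. The work goes in short steps, Python scripts to look and compute and a shell command to move; the robot and the scene stay as the last step left them, time stands still between calls to the robot, and variables do not carry over. Pictures are saved under pics/ and viewed, about 8 in all and at most 12, crops included, and the job is handed in when it is done.

```bash
mkdir -p pics; ls; python3 - <<'E'
from cell import *
import cv2,numpy as np
s=read_state();print({k:np.round(v,3).tolist() for k,v in s.items()})
ims=[]
for c in("top","side"):
    im=camera(c);cv2.imwrite(f"pics/{c}0.png",im[:,:,::-1]);ims.append(im)
    k=calibration(c);print(c,k["vertical_fov"],k["cx"],k["cy"],np.round(k["R"],3).tolist(),np.round(k["t"],1).tolist())
    for l in("lid","holder"):
        print(l,[(round(d["score"],2),np.round(d["extent"]).tolist()) for d in search_frame(l,c)])
cv2.imwrite("pics/both0.png",cv2.resize(np.vstack(ims),(512,768))[:, :, ::-1])
E
```

```text
pics
{'time_s': 0.0, 'joint_pos': [-1.416, 0.478, 0.022, 1.556, -0.012, 1.109, -0.083], 'dq': [-0.0, 0.0, 0.0, 0.001, 0.0, 0.0, -0.001], 'joint_efforts': [-0.0, -59.646, 1.608, -28.119, 0.013, 0.009, -0.0], 'position': [175.219, 651.273, 238.3], 'eef_rot': [2.492, 1.91, -0.002], 'contact_force': [0.152, -0.215, 0.014], 'moment': [0.038, 0.057, -0.027], 'grip_width': 0.998}
top 46.82193035277067 261.93889061399955 186.77651336683982 [[0.001, -1.0, -0.002], [-0.986, -0.001, -0.164], [0.164, 0.003, -0.986]] [-208.8, 586.8, 1109.4]
lid [(0.83, [177.0, 100.0, 202.0, 127.0]), (0.7, [270.0, 171.0, 295.0, 197.0])]
holder [(0.86, [262.0, 177.0, 300.0, 208.0])]
side 54.160878819638796 250.35506576248568 191.79920250531285 [[0.941, -0.338, -0.02], [-0.231, -0.595, -0.77], [0.249, 0.729, -0.638]] [-617.0, 79.4, 914.9]
lid [(0.95, [286.0, 146.0, 309.0, 166.0]), (0.66, [244.0, 193.0, 274.0, 219.0])]
holder [(0.87, [237.0, 218.0, 288.0, 252.0])]
```

View pics/top0.png

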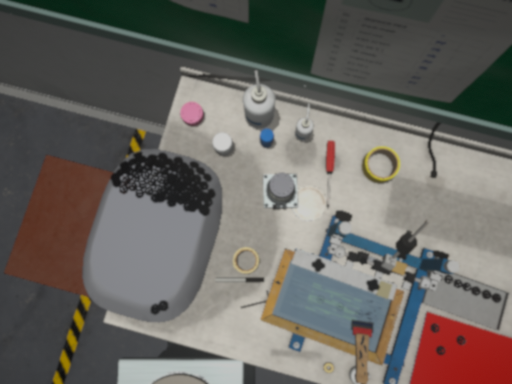

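View pics/side0.png

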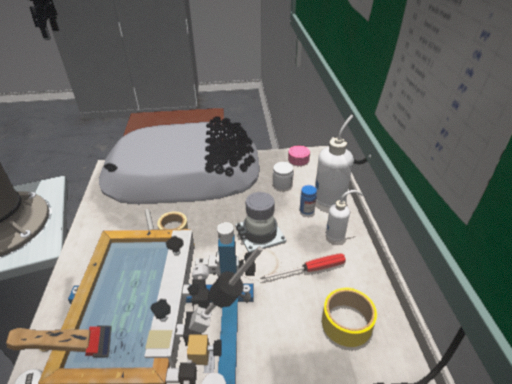

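The top picture shows the grey lid on the holder at about (282,184), and a pink look-alike at (191,113). In the side picture they are at (259,206) and (299,155). The grey one on the clamped jar is the one meant. I'll confirm this in a crop and locate it.

```bash
cat > h.py <<'E'
from cell import *
import cv2,numpy as np
from scipy.spatial.transform import Rotation as Ro
def ray(k,u,v):
    f=192/np.tan(np.radians(k["vertical_fov"]/2));R=np.array(k["R"]);t=np.array(k["t"])
    return -R.T@t, R.T@np.array([(u-k["cx"])/f,(v-k["cy"])/f,1])
def onz(k,u,v,z):
    o,d=ray(k,u,v);return o+d*(z-o[2])/d[2]
def proj(k,X):
    f=192/np.tan(np.radians(k["vertical_fov"]/2));c=np.array(k["R"])@X+np.array(k["t"])
    return np.array([k["cx"]+f*c[0]/c[2],k["cy"]+f*c[1]/c[2]])
def cyl(x,y,z0,z1,r):
    a=np.linspace(0,2*np.pi,60,endpoint=False)
    return [np.array([x+r*np.cos(b),y+r*np.sin(b),z]) for z in(z0,z1) for b in a]
def st(s=None):
    s=s or read_state();R=Ro.from_rotvec(s["eef_rot"]).as_matrix()
    print("t",round(s["time_s"],2),"p",np.round(s["position"],1),"x",np.round(R[:,0],3),"z",np.round(R[:,2],3),"F",np.round(s["contact_force"],1),"M",np.round(s["moment"],2),"g",round(s["grip_width"],3),"q7",np.round(s["joint_pos"],2))
E
python3 - <<'E'
from h import *
from scipy.optimize import least_squares
st()
obs=[]
for c in("top","side"):
    camera(c);D=silhouettes("lid",c);k=calibration(c)
    for d in D:print(c,round(d["score"],2),np.round(d["extent"]),int(d["pixels"].sum()))
    w=(282,184) if c=="top" else (259,206)
    d=min(D,key=lambda d:np.hypot((d["extent"][0]+d["extent"][2])/2-w[0],(d["extent"][1]+d["extent"][3])/2-w[1]))
    v,u=np.nonzero(d["pixels"]);obs.append((c,k,(u.mean()+0,v.mean()+0)))
def pred(k,x,y,zo):
    P=np.array([proj(k,X) for X in cyl(x,y,zo,zo+30,31)],np.float32)
    h=cv2.convexHull(P);m=cv2.moments(h);return np.array([m["m10"],m["m01"]])/m["m00"]
for sel in(obs,obs[:1],obs[1:]):
    r=least_squares(lambda p:np.concatenate([pred(k,p[0],p[1],74)-o for _,k,o in sel]),[600,0],diff_step=1e-3);print(r.x,r.fun)
r=least_squares(lambda p:np.concatenate([pred(k,*p)-o for _,k,o in obs]),[600,0,74],diff_step=1e-3);print(r.x,r.fun)
a=cv2.imread("pics/top0.png")[90:230,160:320];b=cv2.imread("pics/side0.png")[130:270,220:380]
cv2.imwrite("pics/crop.png",cv2.resize(np.hstack([a,b[:, :160]]),(800,350),interpolation=2))
E
```

```text
t 0.3 p [175.3 651.7 239. ] x [ 0.26   0.966 -0.001] z [-0.    -0.001 -1.   ] F [0.7 0.2 0.9] M [ 0.05 -0.04  0.01] g 1.0 q7 [-1.42  0.48  0.02  1.56 -0.01  1.11 -0.08]
top 0.88 [179.  99. 202. 127.] 452
top 0.59 [269. 174. 295. 196.] 512
side 0.93 [243. 192. 275. 218.] 707
side 0.61 [285. 143. 309. 164.] 378
[618.31512451   0.        ] [-101.68760667  -12.75388567  -23.31219926  -62.40046506]
[594.28700209   0.        ] [-101.99951147   -3.40782004]
[646.4721635   0.       ] [-13.45000973 -64.45935673]
[ 674.34875784    0.         -253.98530853] [-82.55885859  -9.72169568  -2.78281551  19.25160967]
```

View pics/crop.png

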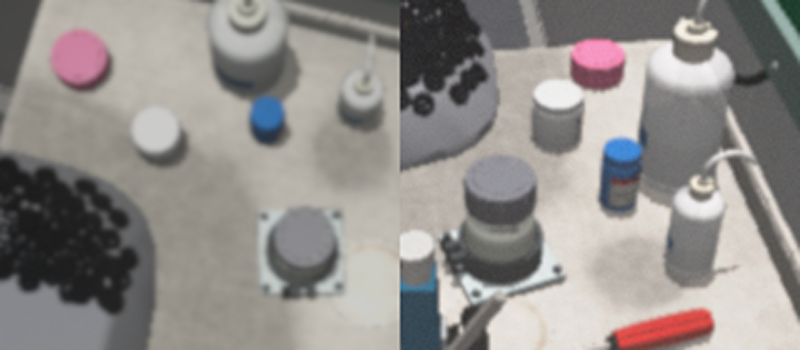

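The crop confirms it: the grey lid is on the jar in the clamp, and the pink one lies at the back left. The position fit failed because the y step was zero, so I'll redo it with a nonzero start.

```bash
python3 - <<'E'
from h import *
from scipy.optimize import least_squares
obs=[]
for c,w in(("top",(282,184)),("side",(259,206))):
    im=camera(c);D=silhouettes("lid",c);k=calibration(c)
    d=min(D,key=lambda d:np.hypot((d["extent"][0]+d["extent"][2])/2-w[0],(d["extent"][1]+d["extent"][3])/2-w[1]))
    v,u=np.nonzero(d["pixels"]);obs.append((c,k,(u.mean(),v.mean()),d["pixels"]));print(c,d["score"],len(u),u.mean(),v.mean())
def pred(k,x,y,zo):
    P=np.array([proj(k,X) for X in cyl(x,y,zo,zo+30,31)],np.float32)
    h=cv2.convexHull(P);m=cv2.moments(h);return np.array([m["m10"],m["m01"]])/m["m00"]
for sel in(obs,obs[:1],obs[1:]):
    r=least_squares(lambda p:np.concatenate([pred(k,p[0],p[1],74)-o for _,k,o,_ in sel]),[600,-50],diff_step=1e-3);print(r.x,r.fun)
r=least_squares(lambda p:np.concatenate([pred(k,*p)-o for _,k,o,_ in obs]),[600,-50,74],diff_step=1e-3);print(r.x,r.fun)
E
```

```text
top 0.97 485 280.8556701030928 184.44948453608248
side 0.91 686 259.7142857142857 205.49854227405248
[ 586.34127903 -256.8066752 ] [ 0.41091237 -0.20009047 -0.2840183  -0.40869075]
[ 585.8283057  -255.77085329] [-3.25104224e-07 -6.69144356e-07]
[ 586.44159751 -258.2734644 ] [-4.11449264e-07 -4.23934694e-07]
[ 586.82367386 -255.98602      71.8204666 ] [ 0.04865297 -0.24177171 -0.20652892  0.05117539]
```

```bash
python3 -m creep '{"rot":[[0,0,0],[0,0,0],[0,0,0],[0,0,0],[0,0,0],[0,0,0],[0,0,0],[0,0,0],[0,0,0],[0,0,0]],"slide":[[0,0,-0.035],[0,0,-0.035],[0,0,-0.035],[0,0,-0.035],[0,0,-0.035],[0,0,-0.035],[-0.0174,0.0322,0],[-0.0174,0.0322,0],[-0.0174,0.0322,0],[-0.0174,0.0322,0]],"jaw":[100,100,100,100,100,100,100,100,100,100]}'
python3 -m creep '{"rot":[[0,0,0],[0,0,0],[0,0,0],[0,0,0],[0,0,0],[0,0,0],[0,0,0],[0,0,0],[0,0,0],[0,0,0]],"slide":[[-0.0174,0.0322,0],[-0.0174,0.0322,0],[-0.0174,0.0322,0],[-0.0174,0.0322,0],[-0.0174,0.0322,0],[-0.0174,0.0322,0],[-0.0174,0.0322,0],[-0.0174,0.0322,0],[-0.0174,0.0322,0],[-0.0174,0.0322,0]],"jaw":[100,100,100,100,100,100,100,100,100,100]}'; python3 -c "from h import *;st()"
```

```text
time_s: 1.53
position: [282.6, 549.9, 449.6]
eef_rot: [-2.493, -1.912, -0.001]
contact_force: [1.5, 0.2, -0.0]
grip_width: 1.001
time_s: 2.37
position: [548.4, 298.0, 449.6]
eef_rot: [-2.493, -1.911, -0.001]
contact_force: [1.1, 0.9, -0.3]
grip_width: 1.001
t 2.37 p [548.4 298.  449.6] x [0.26  0.966 0.001] z [ 0.  0. -1.] F [ 1.1  0.9 -0.3] M [-0.01  0.02 -0.02] g 1.001 q7 [-0.81  0.28  0.29  1.39 -0.08  1.48  0.78]
```

```bash
python3 -m creep '{"rot":[[0,0,0],[0,0,0],[0,0,0],[0,0,0],[0,0,0],[0,0,0],[0,0,0],[0,0,0],[0,0,0],[0,0,0]],"slide":[[-0.0352,0.0084,0],[-0.0352,0.0084,0],[-0.0352,0.0084,0],[-0.0352,0.0084,0],[-0.0352,0.0084,0],[-0.0352,0.0084,0],[-0.0352,0.0084,0],[-0.0352,0.0084,0],[-0.0352,0.0084,0],[-0.0352,0.0084,0]],"jaw":[100,100,100,100,100,100,100,100,100,100]}'
python3 -m creep '{"rot":[[0,0,0],[0,0,0],[0,0,0],[0,0,0],[0,0,7],[0,0,7],[0,0,7],[0,0,7],[0,0,7],[0,0,7]],"slide":[[-0.0352,0.0084,0],[-0.0352,0.0084,0],[-0.0352,0.0084,0],[-0.0352,0.0084,0],[0,0,0.03],[0,0,0.03],[0,0,0.03],[0,0,0.03],[0,0,0.03],[0,0,0]],"jaw":[100,100,100,100,100,100,100,100,100,100]}'
python3 -m creep '{"rot":[[0,0,7],[0,0,7],[0,0,7],[0,0,7],[0,0,7],[0,0,7],[0,0,0],[0,0,0]],"slide":[[0,0,0],[0,0,0],[0,0,0],[0,0,0],[0,0,0],[0,0,0],[0,0,0],[0,0,0]],"jaw":[100,100,100,100,100,100,100,100]}'
python3 - <<'E'
from h import *
st();k=calibration("wrist");im=camera("wrist");cv2.imwrite("pics/w1.png",im[:,:,::-1])
for d in silhouettes("lid","wrist"):
    e=d["extent"];v,u=np.nonzero(d["pixels"]);print(round(d["score"],2),np.round(e),onz(k,u.mean(),v.mean(),104))
E
```

```text
time_s: 3.2
position: [536.5, -64.1, 449.6]
eef_rot: [2.493, 1.911, 0.001]
contact_force: [0.5, -0.4, -0.1]
grip_width: 0.999
time_s: 4.03
position: [529.9, -205.4, 293.6]
eef_rot: [-3.011, -0.881, 0.012]
contact_force: [-0.1, 0.2, -0.3]
grip_width: 1.004
time_s: 4.7
position: [533.0, -206.7, 299.3]
eef_rot: [3.132, -0.242, -0.0]
contact_force: [-0.7, 0.1, -0.4]
grip_width: 1.002
t 4.7 p [ 533.  -206.7  299.3] x [ 0.988 -0.154 -0.   ] z [-0. -0. -1.] F [-0.7  0.1 -0.4] M [ 0.01  0.01 -0.03] g 1.002 q7 [-0.4   0.33  0.85  1.78 -0.27  1.16  0.38]
0.73 [276. 176. 338. 237.] [ 584.05812811 -250.70398274  104.        ]
```

View pics/w1.png

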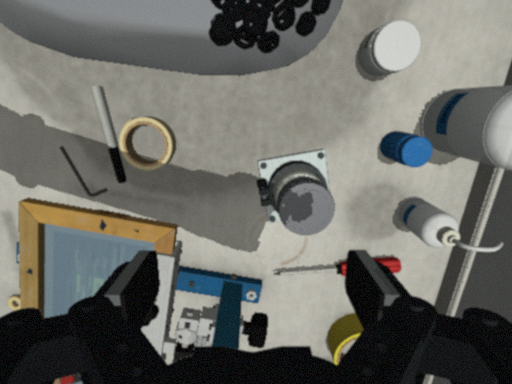

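The wrist picture shows the grey lid at (307,207) on the holder, clear of the neighbouring things. I'll fit a cylinder to it, then close in.

```bash
cat >> h.py <<'E'
from scipy.optimize import least_squares
def fitlid(c,zo=74,x0=(586,-255)):
    k=calibration(c);im=camera(c);D=silhouettes("lid",c)
    P=lambda x,y:cv2.convexHull(np.array([proj(k,X) for X in cyl(x,y,zo,zo+30,31)],np.float32))
    w=P(*x0)[:,0].mean(0)
    d=min(D,key=lambda d:np.hypot(*(np.reshape(d["extent"],(2,2)).mean(0)-w)))
    v,u=np.nonzero(d["pixels"]);o=np.array([u.mean(),v.mean()])
    def pr(p):
        m=cv2.moments(P(*p));return np.array([m["m10"],m["m01"]])/m["m00"]-o
    r=least_squares(pr,x0,diff_step=1e-3);h=P(*r.x)
    print(c,"lid",np.round(r.x,1),"area obs/model",len(u),cv2.contourArea(h),"score",round(d["score"],2))
    s=read_state();R=Ro.from_rotvec(s["eef_rot"]).as_matrix()
    print("delta tool mm",np.round(R.T@(np.array([*r.x,s["position"][2]])-s["position"]),1))
    return im,r.x,h
E
python3 - <<'E'
from h import *
fitlid("wrist");fitlid("top");fitlid("side")
E
```

```text
wrist lid [ 585.1 -254.7] area obs/model 2728 2721.4029892480467 score 0.56
delta tool mm [59.  39.1  0. ]
top lid [772.3 -25.4] area obs/model 458 532.3362597046071 score 0.6
delta tool mm [ 2.080e+02 -2.168e+02  1.000e-01]
side lid [ 586.5 -256.5] area obs/model 658 718.0277589561883 score 0.98
delta tool mm [60.7 40.4  0. ]
```

```bash
python3 -m creep '{"rot":[[0,0,0],[0,0,0],[0,0,0],[0,0,0],[0,0,0],[0,0,0],[0,0,0]],"slide":[[0.0199,0.0132,0.03],[0.0198,0.0132,0.03],[0.0198,0.0131,0.03],[0,0,0.02],[0,0,0.02],[0,0,0],[0,0,0]],"jaw":[100,100,100,100,100,100,100]}'
python3 - <<'E'
from h import *
st();im,p,h=fitlid("wrist")
im=im[:,:,::-1].copy();cv2.polylines(im,[np.int32(np.round(h))],True,(0,255,0),1)
cv2.imwrite("pics/w2.png",im)
E
```

```text
time_s: 5.68
position: [584.9, -255.2, 168.7]
eef_rot: [-3.132, 0.248, 0.003]
contact_force: [0.4, -0.2, 0.4]
grip_width: 1.001
t 5.68 p [ 584.9 -255.2  168.7] x [ 0.988 -0.157 -0.002] z [-0.002  0.    -1.   ] F [ 0.4 -0.2  0.4] M [-0.05 -0.03 -0.01] g 1.001 q7 [-0.2   0.59  0.74  1.75 -0.46  0.99  0.56]
wrist lid [ 585.8 -255. ] area obs/model 6977 6975.352259156876 score 0.79
delta tool mm [-0.5 -0.6 -0. ]
```

View pics/w2.png

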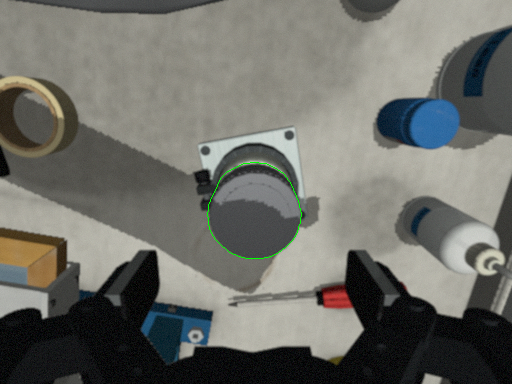

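Centred to within about 0.6 mm, and the model outline matches the image. Descending to TCP z = 88, then closing gently.

```bash
python3 -m creep '{"rot":[[0,0,0],[0,0,0],[0,0,0],[0,0,0],[0,0,0],[0,0,0],[0,0,0]],"slide":[[0,0,0.02],[0,0,0.02],[0,0,0.015],[0,0,0.013],[0,0,0.0125],[0,0,0],[0,0,0]],"jaw":[100,100,100,100,100,100,100]}' 25; python3 -c "from h import *;st();st()"
```

```text
time_s: 6.37
position: [585.3, -255.4, 88.6]
eef_rot: [-3.132, 0.248, 0.001]
contact_force: [-0.1, -0.2, 0.1]
grip_width: 0.998
t 6.37 p [ 585.3 -255.4   88.6] x [ 0.988 -0.158 -0.001] z [-0.001  0.    -1.   ] F [-0.1 -0.2  0.1] M [ 0.01 -0.05 -0.04] g 0.998 q7 [-0.15  0.68  0.66  1.8  -0.54  0.85  0.62]
t 6.37 p [ 585.3 -255.4   88.6] x [ 0.988 -0.158 -0.001] z [-0.001  0.    -1.   ] F [-0.1 -0.2  0.1] M [ 0.01 -0.05 -0.04] g 0.998 q7 [-0.15  0.68  0.66  1.8  -0.54  0.85  0.62]
```

```bash
python3 -m creep '{"rot":[[0,0,0],[0,0,0],[0,0,0],[0,0,0],[0,0,0],[0,0,0]],"slide":[[0,0,0],[0,0,0],[0,0,0],[0,0,0],[0,0,0],[0,0,0]],"jaw":[80,76,74,72,71,70]}' 25; python3 -c "from h import *;st()"
```

```text
time_s: 6.87
position: [586.2, -255.7, 89.7]
eef_rot: [3.131, -0.248, 0.003]
contact_force: [-0.1, 0.4, 5.9]
grip_width: 0.708
t 6.87 p [ 586.2 -255.7   89.7] x [ 0.988 -0.157  0.002] z [ 0.002 -0.001 -1.   ] F [-0.1  0.4  5.9] M [ 0.03 -0.04  0.01] g 0.708 q7 [-0.15  0.68  0.66  1.8  -0.54  0.85  0.62]
```

```bash
python3 -m creep '{"rot":[[0,0,0],[0,0,0],[0,0,0],[0,0,0]],"slide":[[0,0,0],[0,0,0],[0,0,0],[0,0,0]],"jaw":[55,55,55,55]}' 25; python3 -c "from h import *;st()"
```

```text
time_s: 7.2
position: [586.2, -255.7, 89.7]
eef_rot: [3.131, -0.248, 0.003]
contact_force: [-0.4, 0.2, 6.2]
grip_width: 0.711
t 7.2 p [ 586.2 -255.7   89.7] x [ 0.988 -0.157  0.002] z [ 0.002 -0.001 -1.   ] F [-0.4  0.2  6.2] M [ 0.03  0.01 -0.01] g 0.711 q7 [-0.15  0.68  0.66  1.8  -0.54  0.85  0.62]
```

Gripped, with a light 6 N push and opening 0.71. I'll turn backward in small steps and watch z and the moment.

```bash
python3 -m creep '{"rot":[[0,0,-3],[0,0,-3],[0,0,0]],"slide":[[0,0,0],[0,0,0],[0,0,0]],"jaw":[55,55,55]}' ; python3 -c "from h import *;st()"
```

```text
time_s: 7.45
position: [586.1, -255.7, 89.7]
eef_rot: [3.14, -0.081, 0.003]
contact_force: [0.2, 0.1, 4.9]
grip_width: 0.713
t 7.45 p [ 586.1 -255.7   89.7] x [ 0.999 -0.051  0.002] z [ 0.002 -0.    -1.   ] F [0.2 0.1 4.9] M [ 0.07  0.04 -0.02] g 0.713 q7 [-0.13  0.67  0.64  1.79 -0.52  0.84  0.7 ]
```

```bash
python3 -m creep '{"rot":[[0,0,-3],[0,0,-3],[0,0,0]],"slide":[[0,0,0],[0,0,0],[0,0,0]],"jaw":[55,55,55]}' ; python3 -c "from h import *;st()"
```

```text
time_s: 7.7
position: [586.1, -255.7, 89.7]
eef_rot: [3.14, 0.083, 0.003]
contact_force: [-0.3, 0.3, 5.9]
grip_width: 0.709
t 7.7 p [ 586.1 -255.7   89.7] x [0.999 0.053 0.002] z [ 0.002 -0.    -1.   ] F [-0.3  0.3  5.9] M [ 0.02  0.04 -0.08] g 0.709 q7 [-0.11  0.67  0.61  1.79 -0.5   0.84  0.79]
```

```bash
python3 -m creep '{"rot":[[0,0,-3],[0,0,-3],[0,0,-3],[0,0,0]],"slide":[[0,0,0],[0,0,0],[0,0,0],[0,0,0]],"jaw":[55,55,55,55]}' ; python3 -c "from h import *;st()"
```

```text
time_s: 8.03
position: [586.1, -255.6, 89.7]
eef_rot: [3.124, 0.329, 0.003]
contact_force: [1.0, 1.1, 6.2]
grip_width: 0.712
t 8.03 p [ 586.1 -255.6   89.7] x [0.978 0.208 0.002] z [ 0.002 -0.    -1.   ] F [1.  1.1 6.2] M [0.07 0.04 0.01] g 0.712 q7 [-0.09  0.65  0.57  1.79 -0.46  0.83  0.91]
```

```bash
python3 -m creep '{"rot":[[0,0,-3],[0,0,-3],[0,0,-3],[0,0,0]],"slide":[[0,0,0],[0,0,0],[0,0,0],[0,0,0]],"jaw":[55,55,55,55]}' ; python3 -c "from h import *;st()"
```

```text
time_s: 8.37
position: [585.0, -255.2, 88.5]
eef_rot: [-3.088, -0.572, 0.001]
contact_force: [-0.3, -0.2, -0.5]
grip_width: 0.71
t 8.37 p [ 585.  -255.2   88.5] x [ 0.934  0.358 -0.001] z [-0.001  0.001 -1.   ] F [-0.3 -0.2 -0.5] M [-0.02 -0.02  0.  ] g 0.71 q7 [-0.06  0.64  0.53  1.79 -0.43  0.82  1.04]
```

The push vanished after about 30° (0.5 rad), so the lugs are at the thread start. I'll follow the lid down without turning.

```bash
python3 -m creep '{"rot":[[0,0,0],[0,0,0],[0,0,0],[0,0,0]],"slide":[[0,0,0.001],[0,0,0.001],[0,0,0.001],[0,0,0]],"jaw":[55,55,55,55]}' ; python3 -c "from h import *;st()"
```

```text
time_s: 8.7
position: [585.2, -255.1, 85.3]
eef_rot: [-3.089, -0.57, 0.001]
contact_force: [-0.4, 0.1, -0.9]
grip_width: 0.709
t 8.7 p [ 585.2 -255.1   85.3] x [ 0.934  0.357 -0.001] z [-0.001  0.    -1.   ] F [-0.4  0.1 -0.9] M [-0.    0.01 -0.01] g 0.709 q7 [-0.06  0.65  0.52  1.79 -0.43  0.82  1.04]
```

```bash
python3 -m creep '{"rot":[[0,0,0],[0,0,0],[0,0,0],[0,0,0]],"slide":[[0,0,0.001],[0,0,0.001],[0,0,0],[0,0,0]],"jaw":[55,55,55,55]}' ; python3 -c "from h import *;st()"
```

```text
time_s: 9.03
position: [585.4, -255.3, 83.7]
eef_rot: [-3.089, -0.571, 0.0]
contact_force: [-0.5, -0.3, -1.2]
grip_width: 0.707
t 9.03 p [ 585.4 -255.3   83.7] x [ 0.934  0.357 -0.   ] z [-0.  0. -1.] F [-0.5 -0.3 -1.2] M [-0.   -0.06  0.05] g 0.707 q7 [-0.06  0.65  0.52  1.79 -0.43  0.81  1.04]
```

```bash
python3 -m creep '{"rot":[[0,0,0],[0,0,0],[0,0,0],[0,0,0]],"slide":[[0,0,0.001],[0,0,0.001],[0,0,0],[0,0,0]],"jaw":[55,55,55,55]}' ; python3 -c "from h import *;st()"
```

```text
time_s: 9.37
position: [585.7, -255.5, 82.3]
eef_rot: [3.089, 0.571, 0.001]
contact_force: [-0.6, 0.0, 4.1]
grip_width: 0.712
t 9.37 p [ 585.7 -255.5   82.3] x [0.934 0.357 0.001] z [ 0.001 -0.    -1.   ] F [-0.6  0.   4.1] M [0.09 0.19 0.03] g 0.712 q7 [-0.06  0.65  0.52  1.79 -0.43  0.81  1.05]
```

Seated at z = 82.3, which is the expected 7.5 mm drop. Now screwing forward with sink, keeping the push light.

```bash
python3 -m creep '{"rot":[[0,0,3],[0,0,3],[0,0,3],[0,0,0]],"slide":[[0,0,0],[0,0,0],[0,0,0],[0,0,0]],"jaw":[55,55,55,55]}' ; python3 -c "from h import *;st()"
```

```text
time_s: 9.7
position: [586.1, -255.7, 82.3]
eef_rot: [3.124, 0.324, 0.002]
contact_force: [-0.0, -0.2, 3.6]
grip_width: 0.711
t 9.7 p [ 586.1 -255.7   82.3] x [0.979 0.205 0.001] z [ 0.001 -0.001 -1.   ] F [-0.  -0.2  3.6] M [-0.08 -0.02  0.01] g 0.711 q7 [-0.08  0.66  0.56  1.8  -0.47  0.82  0.92]
```

```bash
python3 -m creep '{"rot":[[0,0,3],[0,0,3],[0,0,3],[0,0,0]],"slide":[[0,0,0.0001],[0,0,0.0001],[0,0,0.0001],[0,0,0]],"jaw":[55,55,55,55]}' ; python3 -c "from h import *;st()"
```

```text
time_s: 10.03
position: [585.8, -255.5, 81.7]
eef_rot: [3.14, 0.08, 0.001]
contact_force: [-0.0, -0.3, 3.6]
grip_width: 0.71
t 10.03 p [ 585.8 -255.5   81.7] x [0.999 0.051 0.   ] z [ 0.001 -0.001 -1.   ] F [-0.  -0.3  3.6] M [-0.04 -0.04  0.  ] g 0.71 q7 [-0.11  0.68  0.6   1.8  -0.5   0.83  0.79]
```

```bash
python3 -m creep '{"rot":[[0,0,3],[0,0,3],[0,0,3],[0,0,0]],"slide":[[0,0,0.0002],[0,0,0.0002],[0,0,0.0002],[0,0,0]],"jaw":[55,55,55,55]}' ; python3 -c "from h import *;st()"
```

```text
time_s: 10.37
position: [585.6, -255.3, 81.0]
eef_rot: [3.137, -0.165, 0.0]
contact_force: [0.2, 0.5, 3.4]
grip_width: 0.711
t 10.37 p [ 585.6 -255.3   81. ] x [ 0.995 -0.105  0.   ] z [ 0. -0. -1.] F [0.2 0.5 3.4] M [-0.01  0.02  0.03] g 0.711 q7 [-0.13  0.69  0.64  1.8  -0.54  0.83  0.67]
```

```bash
python3 -m creep '{"rot":[[0,0,3],[0,0,3],[0,0,3],[0,0,0]],"slide":[[0,0,0.00022],[0,0,0.00022],[0,0,0.00022],[0,0,0]],"jaw":[55,55,55,55]}' ; python3 -c "from h import *;st()"
```

```text
time_s: 10.7
position: [585.5, -255.3, 80.3]
eef_rot: [3.115, -0.409, 0.0]
contact_force: [-0.5, 0.1, 3.9]
grip_width: 0.711
t 10.7 p [ 585.5 -255.3   80.3] x [ 0.966 -0.258  0.   ] z [ 0. -0. -1.] F [-0.5  0.1  3.9] M [ 0.06 -0.02 -0.01] g 0.711 q7 [-0.16  0.7   0.68  1.8  -0.58  0.84  0.54]
```

Following the thread well: 0.65–0.7 mm per 9°, push about 3.6 N. Home is expected at z ≈ 76.2, about 50–55° further.

```bash
python3 -m creep '{"rot":[[0,0,3],[0,0,3],[0,0,3],[0,0,0]],"slide":[[0,0,0.00022],[0,0,0.00022],[0,0,0.00022],[0,0,0]],"jaw":[55,55,55,55]}' ; python3 -c "from h import *;st()"
```

```text
time_s: 11.03
position: [585.5, -255.4, 79.6]
eef_rot: [3.073, -0.652, -0.0]
contact_force: [0.4, 0.0, 4.0]
grip_width: 0.71
t 11.03 p [ 585.5 -255.4   79.6] x [ 0.914 -0.406 -0.   ] z [-0. -0. -1.] F [0.4 0.  4. ] M [ 0.04  0.11 -0.02] g 0.71 q7 [-0.18  0.72  0.72  1.8  -0.61  0.86  0.41]
```

```bash
python3 -m creep '{"rot":[[0,0,3],[0,0,3],[0,0,3],[0,0,0]],"slide":[[0,0,0.00022],[0,0,0.00022],[0,0,0.00022],[0,0,0]],"jaw":[55,55,55,55]}' ; python3 -c "from h import *;st()"
```

```text
time_s: 11.37
position: [585.5, -255.4, 79.0]
eef_rot: [3.013, -0.89, 0.0]
contact_force: [-0.6, 0.4, 4.2]
grip_width: 0.71
t 11.37 p [ 585.5 -255.4   79. ] x [ 0.839 -0.544  0.   ] z [-0. -0. -1.] F [-0.6  0.4  4.2] M [0.02 0.07 0.03] g 0.71 q7 [-0.21  0.74  0.76  1.81 -0.65  0.87  0.29]
```

```bash
python3 -m creep '{"rot":[[0,0,3],[0,0,3],[0,0,3],[0,0,0]],"slide":[[0,0,0.00022],[0,0,0.00022],[0,0,0.00022],[0,0,0]],"jaw":[55,55,55,55]}' ; python3 -c "from h import *;st()"
```

```text
time_s: 11.7
position: [585.6, -255.4, 78.3]
eef_rot: [2.934, -1.124, 0.0]
contact_force: [-0.6, 0.1, 2.9]
grip_width: 0.712
t 11.7 p [ 585.6 -255.4   78.3] x [ 0.744 -0.668  0.   ] z [ 0. -0. -1.] F [-0.6  0.1  2.9] M [ 0.02 -0.07  0.02] g 0.712 q7 [-0.23  0.75  0.8   1.81 -0.69  0.88  0.16]
```

```bash
python3 -m creep '{"rot":[[0,0,3],[0,0,3],[0,0,3],[0,0,0]],"slide":[[0,0,0.00022],[0,0,0.00022],[0,0,0.00022],[0,0,0]],"jaw":[55,55,55,55]}' ; python3 -c "from h import *;st()"
```

```text
time_s: 12.03
position: [585.8, -255.4, 77.6]
eef_rot: [2.837, -1.35, 0.001]
contact_force: [-0.6, -0.1, 4.0]
grip_width: 0.708
t 12.03 p [ 585.8 -255.4   77.6] x [ 0.631 -0.776  0.   ] z [ 0. -0. -1.] F [-0.6 -0.1  4. ] M [ 0.04 -0.13  0.03] g 0.708 q7 [-0.25  0.77  0.83  1.81 -0.72  0.9   0.03]
```

```bash
python3 -m creep '{"rot":[[0,0,3],[0,0,3],[0,0,0]],"slide":[[0,0,0.00022],[0,0,0.00022],[0,0,0]],"jaw":[55,55,55]}' ; python3 -c "from h import *;st()"
```

```text
time_s: 12.28
position: [585.8, -255.4, 77.2]
eef_rot: [2.762, -1.496, 0.001]
contact_force: [0.6, 0.0, 3.8]
grip_width: 0.712
t 12.28 p [ 585.8 -255.4   77.2] x [ 0.546 -0.838  0.   ] z [ 0. -0. -1.] F [0.6 0.  3.8] M [ 0.08 -0.21 -0.02] g 0.712 q7 [-0.26  0.78  0.86  1.81 -0.75  0.91 -0.05]
```

```bash
python3 -m creep '{"rot":[[0,0,2],[0,0,2],[0,0,0]],"slide":[[0,0,0.00015],[0,0,0.00015],[0,0,0]],"jaw":[55,55,55]}' ; python3 -c "from h import *;st()"
```

```text
time_s: 12.53
position: [585.8, -255.3, 76.9]
eef_rot: [-2.709, 1.591, -0.001]
contact_force: [1.4, -0.5, 3.2]
grip_width: 0.711
t 12.53 p [ 585.8 -255.3   76.9] x [ 0.487 -0.873  0.   ] z [ 0.001 -0.    -1.   ] F [ 1.4 -0.5  3.2] M [ 0.04 -0.33  0.06] g 0.711 q7 [-0.27  0.79  0.87  1.81 -0.76  0.91 -0.11]
```

```bash
python3 -m creep '{"rot":[[0,0,2],[0,0,2],[0,0,0]],"slide":[[0,0,0.00015],[0,0,0.00015],[0,0,0]],"jaw":[55,55,55]}' ; python3 -c "from h import *;st()"
```

```text
time_s: 12.78
position: [586.1, -255.3, 76.8]
eef_rot: [-2.652, 1.684, -0.002]
contact_force: [1.4, 0.6, 4.5]
grip_width: 0.707
t 12.78 p [ 586.1 -255.3   76.8] x [ 0.425 -0.905  0.001] z [ 0.001 -0.    -1.   ] F [1.4 0.6 4.5] M [-0.   -0.47  0.28] g 0.707 q7 [-0.28  0.8   0.89  1.81 -0.78  0.92 -0.17]
```

Moment is rising (0.28 N m), so this is likely the stop. One more degree to confirm.

```bash
python3 -m creep '{"rot":[[0,0,1],[0,0,0]],"slide":[[0,0,0],[0,0,0]],"jaw":[55,55]}' ; python3 -c "from h import *;st()"
```

```text
time_s: 12.95
position: [586.1, -255.4, 76.8]
eef_rot: [-2.636, 1.709, -0.002]
contact_force: [1.6, -1.4, 4.3]
grip_width: 0.71
t 12.95 p [ 586.1 -255.4   76.8] x [ 0.408 -0.913  0.001] z [ 0.001 -0.    -1.   ] F [ 1.6 -1.4  4.3] M [-0.04 -0.61  0.34] g 0.71 q7 [-0.28  0.8   0.89  1.81 -0.78  0.92 -0.18]
```

The stop is felt, at about 0.1 N m per degree. But z reads 0.6 mm above the expected home and a bending moment My has built up. I'll let go to relax that, then look.

```bash
python3 -m creep '{"rot":[[0,0,0],[0,0,0],[0,0,0],[0,0,0],[0,0,0]],"slide":[[0,0,0],[0,0,0],[0,0,0],[0,0,0],[0,0,0]],"jaw":[85,90,90,90,90]}'
python3 - <<'E'
from h import *
st()
for z in(60.5,61.5):
    im,p,h=fitlid("side",z,(585.7,-255.3))
im=im[:,:,::-1].copy();c=im[150:270,190:350]
camera("wrist");w=camera("wrist")[:,:,::-1]
cv2.imwrite("pics/rel.png",np.hstack([cv2.resize(c,(400,300),interpolation=2),cv2.resize(w,(400,300))]))
E
```

```text
time_s: 13.37
position: [584.9, -255.2, 76.2]
eef_rot: [2.634, -1.712, -0.002]
contact_force: [0.0, -0.3, 0.6]
grip_width: 0.904
t 13.37 p [ 584.9 -255.2   76.2] x [ 0.406 -0.914 -0.001] z [-0.001  0.    -1.   ] F [ 0.  -0.3  0.6] M [-0.    0.05 -0.01] g 0.904 q7 [-0.28  0.8   0.89  1.81 -0.78  0.92 -0.18]
side lid [ 580.4 -257.2] area obs/model 639 709.9491953791585 score 0.71
delta tool mm [-0.2  5.2  0. ]
side lid [ 580.4 -258.3] area obs/model 617 712.4090864299797 score 0.81
delta tool mm [0.7 5.7 0. ]
```

View pics/rel.png

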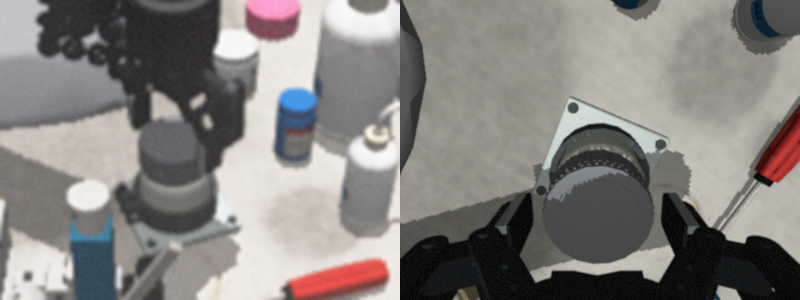

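The side crop (left half) shows the lid level and low on the jar at about (170,150). The wrist view (right half) shows it between the open jaws at (597,215). Neighbours are undisturbed. I'll regrip, re-centred in x by 0.8 mm, and test the stop once more from relaxed.

```bash
python3 -m creep '{"rot":[[0,0,0],[0,0,0],[0,0,0],[0,0,0],[0,0,0],[0,0,0]],"slide":[[0.0003,-0.0007,0],[0,0,0],[0,0,0],[0,0,0],[0,0,0],[0,0,0]],"jaw":[80,75,72,55,55,55]}' 25; python3 -c "from h import *;st()"
```

```text
time_s: 14.17
position: [586.4, -255.5, 76.8]
eef_rot: [-2.634, 1.712, -0.001]
contact_force: [0.2, 0.1, 2.4]
grip_width: 0.715
t 14.17 p [ 586.4 -255.5   76.8] x [ 0.406 -0.914  0.001] z [ 0.001 -0.    -1.   ] F [0.2 0.1 2.4] M [-0.09 -0.06 -0.01] g 0.715 q7 [-0.28  0.8   0.89  1.81 -0.78  0.92 -0.19]
```

```bash
python3 -m creep '{"rot":[[0,0,1],[0,0,1],[0,0,0]],"slide":[[0,0,0],[0,0,0],[0,0,0]],"jaw":[55,55,55]}' ; python3 -c "from h import *;st()"
```

```text
time_s: 14.42
position: [586.5, -255.5, 76.7]
eef_rot: [2.602, -1.76, 0.001]
contact_force: [0.3, -1.0, 3.6]
grip_width: 0.712
t 14.42 p [ 586.5 -255.5   76.7] x [ 0.372 -0.928  0.001] z [ 0.    -0.001 -1.   ] F [ 0.3 -1.   3.6] M [-0.12 -0.11  0.11] g 0.712 q7 [-0.29  0.81  0.9   1.81 -0.79  0.93 -0.22]
```

```bash
python3 -m creep '{"rot":[[0,0,1],[0,0,1],[0,0,0]],"slide":[[0,0,0.0001],[0,0,0.0001],[0,0,0]],"jaw":[55,55,55]}' ; python3 -c "from h import *;st()"
```

```text
time_s: 14.67
position: [586.6, -255.6, 76.6]
eef_rot: [2.571, -1.805, 0.001]
contact_force: [0.8, -0.4, 5.4]
grip_width: 0.714
t 14.67 p [ 586.6 -255.6   76.6] x [ 0.34  -0.94   0.001] z [ 0.001 -0.001 -1.   ] F [ 0.8 -0.4  5.4] M [-0.18 -0.19  0.3 ] g 0.714 q7 [-0.29  0.81  0.91  1.81 -0.8   0.93 -0.24]
```

```bash
python3 -m creep '{"rot":[[0,0,1],[0,0,0]],"slide":[[0,0,0],[0,0,0]],"jaw":[55,55]}' ; python3 -c "from h import *;st()"
```

```text
time_s: 14.83
position: [586.6, -255.6, 76.6]
eef_rot: [2.556, -1.827, 0.002]
contact_force: [1.7, -0.2, 4.6]
grip_width: 0.712
t 14.83 p [ 586.6 -255.6   76.6] x [ 0.324 -0.946  0.001] z [ 0.001 -0.001 -1.   ] F [ 1.7 -0.2  4.6] M [-0.29 -0.26  0.32] g 0.712 q7 [-0.29  0.82  0.91  1.81 -0.8   0.93 -0.26]
```

Stop confirmed at about 5.5 N m/rad and well under 0.6 N m. Releasing and rising.

```bash
python3 -m creep '{"rot":[[0,0,0],[0,0,0],[0,0,0],[0,0,0],[0,0,0],[0,0,0]],"slide":[[0,0,0],[0,0,0],[0,0,0],[0,0,0],[0,0,0],[0,0,0]],"jaw":[85,95,100,100,100,100]}'
python3 -m creep '{"rot":[[0,0,0],[0,0,0],[0,0,0],[0,0,0],[0,0,0],[0,0,0],[0,0,0],[0,0,0],[0,0,0],[0,0,0]],"slide":[[0,0,-0.005],[0,0,-0.01],[0,0,-0.02],[0,0,-0.03],[0,0,-0.03],[0,0,-0.03],[0,0,-0.03],[0,0,-0.03],[0,0,0],[0,0,0]],"jaw":[100,100,100,100,100,100,100,100,100,100]}'
python3 - <<'E'
from h import *
st();x0=(586,-255.3)
im,p,h=fitlid("wrist",60.5,x0)
fitlid("wrist",68,x0)
s,_,hs=fitlid("side",60.5,x0);fitlid("side",68,x0)
cv2.imwrite("pics/end.png",np.hstack([cv2.resize(s[130:280,180:380],(400,300),interpolation=2),cv2.resize(im,(400,300))])[:,:,::-1])
E
```

```text
time_s: 15.33
position: [586.0, -255.1, 76.1]
eef_rot: [-2.557, 1.826, 0.001]
contact_force: [0.4, -0.3, 0.3]
grip_width: 0.997
time_s: 16.17
position: [586.8, -256.1, 264.0]
eef_rot: [-2.555, 1.825, -0.006]
contact_force: [-0.4, -0.0, -0.7]
grip_width: 1.001
t 16.17 p [ 586.8 -256.1  264. ] x [ 0.324 -0.946  0.002] z [ 0.004 -0.001 -1.   ] F [-0.4 -0.  -0.7] M [ 0.01 -0.02  0.02] g 1.001 q7 [-0.41  0.63  1.11  1.67 -0.6   1.22 -0.4 ]
wrist lid [ 586.  -254.4] area obs/model 3146 3144.021585590206 score 0.6
delta tool mm [-0.5 -0.3  0. ]
wrist lid [ 588.  -253.9] area obs/model 3128 3366.9885437922785 score 0.63
delta tool mm [-0.  -2.5 -0. ]
side lid [ 586.4 -256.7] area obs/model 731 706.3502246107673 score 0.91
delta tool mm [ 1.8 -0.  -0. ]
side lid [ 582.7 -265. ] area obs/model 705 727.0222233365057 score 0.91
delta tool mm [8.2 6.2 0. ]
```

View pics/end.png

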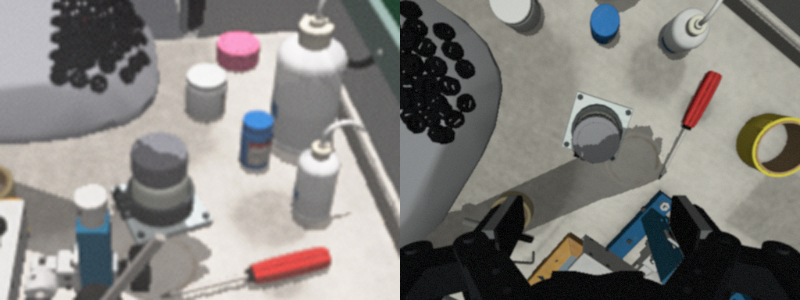

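The final picture shows the lid level on the jar at (160,160) in the side half, with the gripper clear and the bystanders in place. The silhouette fits origin height 60.5 mm in both views, at the same x, y as before.

```bash
python3 -c "from cell import *;print(sign_off())"
```

```text
the job is handed in; nothing more can be done
None
```

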